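# Put the mixed stack of groceries back with their own kind

## Task

A customer has left a mixed stack on the shop counter: a carton on a paste tin on a milk tin on a sardine tin. Take it apart and set each one neatly on top of the single one of its own kind that already stands on the counter, centred, upright and, for the carton and the sardine tin, with its sides lined up with the one below. Do not push away or tip those standing ones, the tall tin or the jar.

Things in the scene. Friction and masses are not known exactly. Their poses are not given: they have to be found in the camera images.
- cubes_mid (a point): A small upright cardboard carton of stock cubes, 42 mm long (its x), 32 mm wide (its y), 54 mm high; loose, at most 0.27 kg. At the start it is the top of the mixed stack, standing on the paste tin; the things of the stack are centred on one another within a few mm, turned at random. The point is the centre, half-way up; z is up along its height.
- paste_mid (a point): A tomato paste tin, the smallest tin, a cylinder 52 mm across and 38 mm high, steel with a plain paper label and a ring pull; loose, at most 0.27 kg. At the start it is third from the bottom of the mixed stack, standing on the milk tin; the things of the stack are centred on one another within a few mm, turned at random. The point is the centre, half-way up; z is up along its height.
- milk_mid (a point): A milk tin, a squat plain cylinder 66 mm across and 62 mm high, steel with a plain paper label, lid without a ring pull; loose, at most 0.27 kg. At the start it is second from the bottom of the mixed stack, standing on the sardine tin; the things of the stack are centred on one another within a few mm, turned at random. The point is the centre, half-way up; z is up along its height.
- sardine_mid (a point): A flat sardine tin with rounded corners, 106 mm long (its x), 62 mm wide (its y), 24 mm high, steel with a plain paper band, ring pull near one short end (+x); loose, at most 0.27 kg. At the start it is the bottom of the mixed stack, lying flat on the counter; the things of the stack are centred on one another within a few mm, turned at random. The point is the centre, half-way up; z is up along its height.
- cubes_base_mid (a point): The same kind of thing, alone on the counter as the start of its kind's own stack: small upright cardboard carton of stock cubes, 42 mm long (its x), 32 mm wide (its y), 54 mm high; loose, flat top that carries the next one. The point is the centre, half-way up; z is up along its height.
- paste_base_mid (a point): The same kind of thing, alone on the counter as the start of its kind's own stack: tomato paste tin, the smallest tin, a cylinder 52 mm across and 38 mm high, steel with a plain paper label and a ring pull; loose, flat top that carries the next one. The point is the centre, half-way up; z is up along its height.
- milk_base_mid (a point): The same kind of thing, alone on the counter as the start of its kind's own stack: milk tin, a squat plain cylinder 66 mm across and 62 mm high, steel with a plain paper label, lid without a ring pull; loose, flat top that carries the next one. The point is the centre, half-way up; z is up along its height.
- sardine_base_mid (a point): The same kind of thing, alone on the counter as the start of its kind's own stack: flat sardine tin with rounded corners, 106 mm long (its x), 62 mm wide (its y), 24 mm high, steel with a plain paper band, ring pull near one short end (+x); loose, flat top that carries the next one. The point is the centre, half-way up; z is up along its height.
- talltin_mid (a point): A tall tin that stays where it is: a cylinder 54 mm across and 104 mm high, steel with a plain paper label, loose. The point is the centre, half-way up; z is up along its height.
- jar_mid (a point): An amber glass jar with a white cap that stays where it is: 64 mm across and 95 mm high, loose. The point is the centre, half-way up; z is up along its height.
Not all that is in view belongs to the job. Leave any pink or yellow look-alike of the part that bears milk_base_mid alone.

How it is judged:
By the outcome, as a careful person would: the job done as asked, in the order asked, and still so for the second after the job is handed in, with the robot touching nothing.
It also fails if it takes over 115 s, if anything falls off the work surface, if the arm or the gripper's body presses on something with over 40 N, if the wrist force passes 120 N, or if a joint passes its speed limit or range.

## Robot

A 7-joint arm with a two-finger parallel gripper is mounted at the origin on the work surface. World frame = base frame: x ahead of the robot, y to its left, z up, the work surface at z = 0. Lengths are in m, angles in rad, forces in N, time in s.
With the tool pointing down it reaches from about 0.4 to 0.85 m from the base axis. Payload 10.4 kg.
Tool frame: the origin (TCP) lies on the centre line of the jaws, within the pads' length; the fingertips stand 19 mm ahead of it and the grasp point (between the pads) is the TCP; z points along the fingers, y is the line along which they close (so a half turn about z gives the same grasp; the last joint's range is limited). The gripper opens to 85 mm and grips with 20 to 120 N. Pads are 22 mm wide; open, the fingers measure 114 mm over their backs; the gripper's body (76 mm by 85 mm) begins 54 mm behind the grasp point. The pads swing forward as they close: fully open they stand 13 mm farther back than shut.
Start: joints at [-1.333, 0.332, -0.065, 1.46, 0.022, 1.35, -0.088], TCP at [0.161, 0.604, 0.25] pointing down, gripper open.
Joint ranges: [-2.6, 2.6], [-0.5, 2.12], [-1.47, 1.34], [0.16, 2.42], [-1.27, 4.41], [0.06, 2.06], [-2.6, 2.6]. Speed limits (rad/s): [2.22, 2.22, 2.79, 2.79, 3.14, 3.14, 3.14].

## Interface

Orientations are given as [roll, pitch, yaw] about the fixed x, y, z axes, in that order (R = Rz(yaw) Ry(pitch) Rx(roll)).
In Python, from cell import bot, optics gives the robot as it stands.
- The arm moves only by the tool move_arm, never from a script. Its argument "rows" is one flat list of numbers, 6 for each row, row after row: the shift along the tool's x, y, z in units of 25 mm (1.0 is 25 mm), then the turn, a rotation vector about the tool's x, y, z in units of 5 degrees (1.0 is 5 degrees). In form: [dx, dy, dz, wx, wy, wz, dx, dy, dz, wx, wy, wz, ...]. A call has 1 to 8 rows; each row is the pose to reach, as a shift and turn from the pose commanded when the call began, along the tool's axes at that moment; what a row does not reach only later rows make up. A row lasts 1/12 s, in which the tool goes at most 41.7 mm and 7.16 degrees, less where a joint would pass 70% of its speed; a pose out of reach is approached as far as the arm can. A call with a gripper value outside its range is refused whole. "gripper" is the opening, from 0 (shut) to 1 (fully open), set as the call begins (left out, the last holds). The fingers move at their own pace and stop on an object; the grip force is fixed at half the most. Time passes only in rows, so rows that repeat a pose let the fingers close. It gives the time, the measured TCP pose, the force, the opening and the grip force at its end, in the units of the state.
- bot.state(): the state, without advancing time (a new reading comes with each control period).
- optics.grab_frame(name): name is "scene" or "top"; returns the picture (400x640x3 uint8, red, green, blue); there is no depth.
- optics.camera_model(name): a dict with "mtx" (3x3 intrinsics, pixels), "R" (3x3) and "t" (3): a world point X has camera coordinates R X + t. Camera axes: x right, y down, z forward; pixel columns grow to the right and rows downward; lengths in m; the calibration is good to about 2 mm. A picture is of the moment at which its call begins. camera_model takes no time and is no camera call.
- bot.close_job(): hands the job in; it is judged then, once.
Trained networks look in the newest picture that a camera, given by its name, has taken for a name from the list of things; names that differ only in an ending like _2 or _b are one class to them, and where a whole thing is asked for, a point or a joint stands for the part that bears it (a point fixed in the world has none). Each returns a list of dicts, best first, with "confidence" (0 to 1); they miss things now and then, are a little off and sometimes report something else, mostly with a low value. They report only what shows in the picture. A call takes as long as a camera call. They do not tell look-alikes from the thing itself.
- optics.regions_of(query, camera): "mask" (400x640 bool, what is visible of it) and "xy" ([column, row] in pixels, amid what is visible of it).
The state is a dict: "time": time; "joints": joint angles; "qvel": joint speeds; "joint_efforts": joint torques, N m; "position": TCP position; "eef_rot": TCP orientation; "ft_force": force on the tool from outside, world axes, zero at the start; "wrist_torque": the same for the moment, N m; "grip_width": finger opening in m; "gripper_force": force on a finger pad.
Only numpy, scipy, OpenCV 4.12 (cv2) and the standard library are available. Lean on these libraries where they do the work, as an engineer would, in place of code of your own. Each camera call takes 0.05 s, during which the arm holds its last target. There are 200 camera calls.

## Working session

There is one attempt and no reset: what is moved stays moved. The work goes in short steps, Python scripts to look and compute and a tool call to move; the robot and the scene stay as the last step left them, time stands still between calls to the robot, and variables do not carry over. Pictures are saved under pics/ and viewed, at most 15 in all, crops included, and the job is handed in when it is done.

Besides the shell and the picture viewer there is one more tool, called after "Emit:" as name(argument=value, ...) on one line, values as JSON. move_arm: Moves the arm, as the interface text tells. Its arguments: {"type":"object","properties":{"rows":{"type":"array"},"gripper":{"type":"number"}},"required":["rows"]}

```bash
mkdir -p pics; ls
python3 - <<'E'
from cell import bot, optics
import cv2, numpy as np
for n in("scene","top"):
    f=optics.grab_frame(n); cv2.imwrite(f"pics/{n}0.png",f[:,:,::-1])
    m=optics.camera_model(n); R=np.array(m["R"]);print(n,np.array(m["mtx"]).round(1).tolist(),"C",(-R.T@m["t"]).round(3),R.round(3).tolist())
    for q in "cubes_mid paste_mid milk_mid sardine_mid talltin_mid jar_mid".split():
        for d in optics.regions_of(q,n): print(q,round(d["confidence"],2),np.round(d["xy"]),d["mask"].sum())
s=bot.state();print(s)
E
```

```text
pics
scene [[482.0, 0.0, 312.7], [0.0, 482.0, 198.7], [0.0, 0.0, 1.0]] C [1.416 0.257 0.777] [[-0.333, 0.943, 0.013], [0.534, 0.2, -0.822], [-0.777, -0.267, -0.57]]
cubes_mid 0.82 [420. 250.] 747
paste_mid 0.62 [414. 272.] 401
milk_mid 0.79 [411. 292.] 904
sardine_mid 0.67 [402. 307.] 718
talltin_mid 0.63 [217. 236.] 1038
jar_mid 0.84 [475. 238.] 1139
jar_mid 0.49 [300. 207.] 372
jar_mid 0.21 [417. 250.] 746
top [[462.0, 0.0, 325.8], [0.0, 462.0, 200.5], [0.0, 0.0, 1.0]] C [ 0.379 -0.048  1.481] [[0.028, -1.0, 0.01], [-0.996, -0.029, -0.086], [0.086, -0.008, -0.996]]
cubes_mid 0.69 [231. 142.] 247
paste_mid 0.72 [383. 154.] 352
paste_mid 0.36 [235. 160.] 266
milk_mid 0.66 [241. 159.] 139
sardine_mid 0.65 [237. 159.] 272
talltin_mid 0.89 [389. 157.] 357
talltin_mid 0.4 [419. 228.] 407
jar_mid 0.76 [197. 212.] 473
jar_mid 0.73 [241. 157.] 127
{'time': 0.7, 'joints': array([-1.3326319 ,  0.33218263, -0.06466685,  1.46009424,  0.02163036,
        1.34987512, -0.08849756]), 'qvel': array([ 1.57603707e-03,  1.03992733e-04, -6.26527607e-05, -6.70980876e-04,
        1.68890620e-03,  5.37803292e-04, -1.20381261e-03]), 'joint_efforts': array([ 6.71158905e-04, -6.25102973e+01,  4.97429701e-02, -3.91749537e+01,
        1.65518105e-02,  1.92504682e-03,  1.73977287e-05]), 'position': array([0.16115529, 0.60389841, 0.25035106]), 'eef_rot': array([3.14145550e+00, 1.79814114e-05, 2.88080909e+00]), 'ft_force': array([-0.25134677,  0.77980149, -0.46824434]), 'wrist_torque': array([0.00850567, 0.05614184, 0.00595111]), 'gripper_force': 0.0, 'grip_width': 0.08514846514943111}
```

View pics/scene0.png

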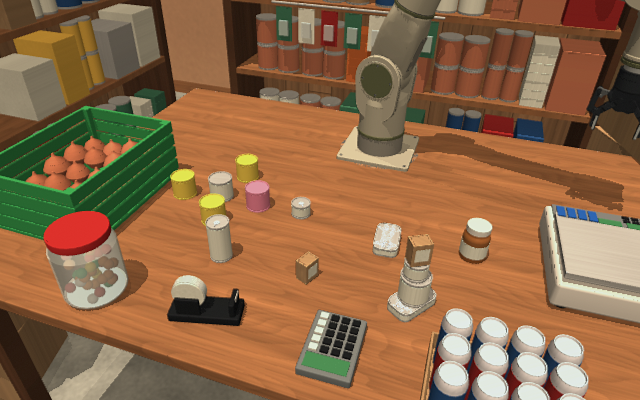

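View pics/top0.png

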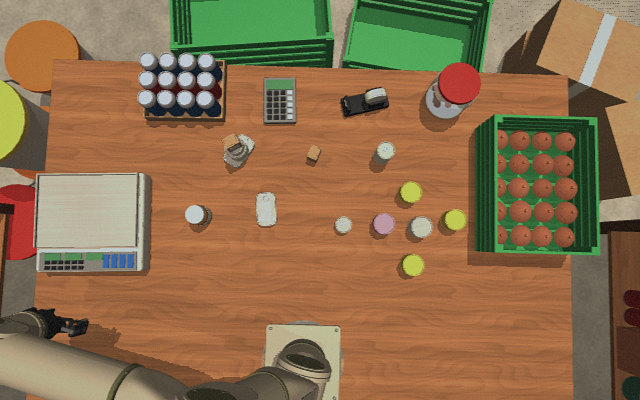

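The scene view shows the mixed stack at about (415,275). The bases are the carton (307,267), sardine (387,238), paste (301,208) and the white milk tin (221,185), which has pink and yellow look-alikes around it. In the top view the same things are at (235,150), (313,153), (265,209), (343,226) and (422,228).

```bash
cat > h.py <<'E'
from cell import bot, optics
import cv2, numpy as np
from scipy.optimize import minimize
D=dict(cubes=(.042,.032,.054),paste=(.052,0,.038),milk=(.066,0,.062),sardine=(.106,.062,.024),talltin=(.054,0,.104),jar=(.064,0,.095))
CM={n:optics.camera_model(n) for n in("scene","top")}
def proj(n,P):
    m=CM[n]; c=np.asarray(P)@np.array(m["R"]).T+m["t"]; p=c@np.array(m["mtx"]).T; return p[:,:2]/p[:,2:]
def ray(n,uv,z):
    m=CM[n]; R=np.array(m["R"]); C=-R.T@m["t"]; d=R.T@np.linalg.inv(m["mtx"])@[uv[0],uv[1],1]; return C+d*(z-C[2])/d[2]
def outline(k,x,y,a,z0):
    L,W,H=D[k]
    if W==0: t=np.linspace(0,2*np.pi,48); q=np.c_[np.cos(t),np.sin(t)]*L/2
    else:
        r=.018 if k=="sardine" else .001; t=np.linspace(0,2*np.pi,49)[:-1]; q=np.c_[np.cos(t),np.sin(t)]*r
        q=np.concatenate([q+[sx*(L/2-r),sy*(W/2-r)] for sx in(1,-1) for sy in(1,-1)])
    c,s=np.cos(a),np.sin(a); q=q@np.array([[c,s],[-s,c]])+[x,y]
    return np.concatenate([np.c_[q,np.full(len(q),z0)],np.c_[q,np.full(len(q),z0+H)]])
S=8
def sil(n,k,p,z0,o,sh):
    h=cv2.convexHull(((proj(n,outline(k,*p,z0))+.5-o)*S).astype(np.float32)).round().astype(np.int32)
    im=np.zeros((sh[0]*S,sh[1]*S),np.uint8); cv2.fillConvexPoly(im,h,1); return cv2.resize(im.astype(np.float32),(sh[1],sh[0]),interpolation=cv2.INTER_AREA)
def fit(k,masks,z0,x0):
    "masks: {cam:bool mask}; returns x,y,yaw,cost"
    box={}
    for n,m in masks.items():
        v,u=np.nonzero(m); o=np.array([u.min()-8,v.min()-8]); box[n]=(o,m[o[1]:v.max()+9,o[0]:u.max()+9].astype(np.float32))
    def cost(p):
        return sum(np.abs(sil(n,k,p,z0,o,m.shape)-m).sum()/m.sum() for n,(o,m) in box.items())
    best=None
    for a in ([0] if D[k][1]==0 else np.arange(6)*np.pi/6):
        s=np.array([[0,0,0],[.008,0,0],[0,.008,0],[0,0,.25]])+[x0[0],x0[1],a]
        r=minimize(cost,s[0],method="Nelder-Mead",options=dict(initial_simplex=s,xatol=2e-4,fatol=1e-4))
        if best is None or r.fun<best.fun: best=r
    return best.x,best.fun
def go(x,y,z,yaw=None):
    "units for a move to a world pose, tool down"
    s=bot.state(); p=s["position"]; ya=s["eef_rot"][2]; yaw=ya if yaw is None else yaw
    d=np.array([x,y,z])-p; c,sn=np.cos(ya),np.sin(ya)
    w=(yaw-ya+np.pi/2)%np.pi-np.pi/2
    print("pos",p.round(4),"rpy",s["eef_rot"].round(4),"j7",s["joints"][6].round(2),"F",s["ft_force"].round(1),"t",round(s["time"],2),"w",s["grip_width"].round(4))
    print("rows", (np.array([c*d[0]+sn*d[1], sn*d[0]-c*d[1], -d[2]])/.025).round(2).tolist(),"wz",(-np.degrees(w)/5).round(2))
E
python3 - <<'E'
from h import *
ov=[]
F={n:optics.grab_frame(n) for n in("scene","top")}
wood=dict()
for n in F:
    hsv=cv2.cvtColor(F[n],cv2.COLOR_RGB2HSV); wood[n]=hsv[:,:,1]<90
near=dict(cubes=((307,267),(313,153)),paste=((301,208),(343,226)),milk=((221,185),(422,228)),sardine=((387,238),(265,209)),talltin=((219,240),(386,150)),jar=((477,240),(196,215)))
for k,(us,ut) in near.items():
    x0=ray("top",ut,D[k][2]/2)
    M={}
    for n,u in(("scene",us),("top",ut)):
        q=k+("_base_mid" if k not in("talltin","jar") else "_mid")
        for d in optics.regions_of(q,n):
            v=np.hypot(*(np.array(d["xy"])-u))
            print(k,n,round(d["confidence"],2),np.round(d["xy"]),d["mask"].sum(),round(v))
            if v<12 and n not in M: M[n]=d["mask"]
    for n in M:
        p,c=fit(k,{n:M[n]},0,x0); print("   ",n,p.round(4),round(c,3))
    if len(M)==2: p,c=fit(k,M,0,x0); print("  both",p.round(4),round(c,3))
    np.savez(f"m_{k}.npz",**M)
E
```

```text
cubes scene 0.9 [307. 266.] 518 1
cubes top 0.46 [312. 151.] 164 2
    scene [ 0.6528 -0.0171  2.9507] 0.098
    top [ 0.6527 -0.0155 -0.3577] 0.114
  both [ 0.6534 -0.016   2.7955] 0.245
paste scene 0.75 [301. 205.] 375 3
paste scene 0.42 [418. 252.] 803 124
paste scene 0.29 [478. 243.] 1118 180
paste top 0.57 [341. 225.] 209 2
    scene [ 0.4307 -0.1175  0.1085] 0.064
    top [ 0.4313 -0.1148  0.1914] 0.098
  both [ 0.4312 -0.1166  0.0753] 0.211
milk scene 0.89 [259. 196.] 775 40
milk scene 0.82 [212. 205.] 604 22
milk scene 0.82 [184. 183.] 675 37
milk scene 0.78 [245. 165.] 592 32
milk top 0.92 [411. 261.] 391 35
milk top 0.73 [412. 196.] 423 33
milk top 0.71 [421. 226.] 441 2
milk top 0.71 [381. 222.] 386 42
milk top 0.62 [454. 221.] 445 32
    top [ 0.4312 -0.356  -0.2211] 0.06
sardine scene 0.56 [387. 238.] 797 0
sardine top 0.66 [265. 210.] 586 1
    scene [0.4725 0.1287 3.2438] 0.064
    top [0.473  0.1305 3.2171] 0.126
  both [0.4727 0.129  0.1064] 0.201
talltin scene 0.56 [219. 238.] 1056 2
talltin top 0.55 [386. 155.] 358 5
talltin top 0.27 [196. 213.] 475 200
    scene [ 0.6566 -0.2368  0.1373] 0.037
    top [ 0.6563 -0.2343  0.0369] 0.048
  both [ 0.6571 -0.2353 -0.045 ] 0.114
jar scene 0.57 [475. 239.] 1168 3
jar top 0.91 [197. 212.] 454 3
    scene [0.4464 0.334  0.2789] 0.102
    top [0.4457 0.3325 0.1055] 0.137
  both [0.4463 0.3338 0.1051] 0.243
```

Run:
```python
from h import *
F={n:optics.grab_frame(n) for n in("scene","top")}
x0=ray("top",(231,142),.178); M={}
for n,u in(("scene",(420,250)),("top",(231,142))):
    for d in optics.regions_of("cubes_mid",n):
        if np.hypot(*(np.array(d["xy"])-u))<12 and n not in M: M[n]=d["mask"]; print(n,d["confidence"],d["mask"].sum())
for n in M: p,c=fit("cubes",{n:M[n]},.124,x0); print("   ",n,p.round(4),round(c,3))
p,c=fit("cubes",M,.124,x0); print("both",p.round(4),round(c,3))
tiles=[]
for n,u,q,z0 in(("scene",(307,267),(.6534,-.016,2.87),0),("top",(313,152),(.6534,-.016,2.87),0),("scene",(418,250),p,.124),("top",(232,143),p,.124)):
    o=np.array(u)-25; c=F[n][o[1]:o[1]+50,o[0]:o[0]+50,::-1]; c=cv2.resize(c,None,fx=8,fy=8,interpolation=cv2.INTER_CUBIC)
    P=((proj(n,outline("cubes",*q,z0))+.5-o)*8).astype(np.float32); hl=len(P)//2
    e=c.copy()
    for g in(P[hl:],P[:hl]): cv2.polylines(e,[cv2.convexHull(g).round().astype(int)],True,(0,255,0),1)
    tiles.append(np.vstack([c,e]))
img=np.hstack(tiles); img=cv2.resize(img,(800,400),interpolation=cv2.INTER_AREA) if 0 else img
img=np.vstack([np.hstack([t[:400] for t in tiles]),np.hstack([t[400:] for t in tiles])])
cv2.imwrite("pics/c.png",cv2.resize(img,(800,400),interpolation=cv2.INTER_AREA))
a=np.hypot(p[0],p[1]);print(a)
```

```text
scene 0.6 793
top 0.63 218
    scene [0.6559 0.2196 2.0813] 0.05
    top [0.6558 0.2209 2.1647] 0.13
both [0.6556 0.22   2.1128] 0.193
0.691475481185806
```

View pics/c.png

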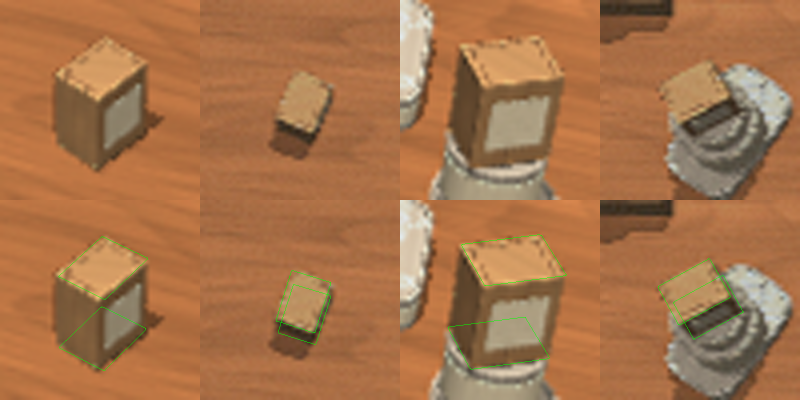

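The green outlines match both cartons: base at (0.653,-0.016) with yaw 2.87, and stack carton at (0.656,0.220) with yaw 2.11.

```bash
python3 -c "
from h import *
go(.6556,.22,.25,2.105)"
```

```text
Traceback (most recent call last):
  File "h.py", line 40, in go
    print("pos",p.round(4),"rpy",s["eef_rot"].round(4),"j7",s["joints"][6].round(2),"F",s["ft_force"].round(1),"t",round(s["time"],2),"w",s["grip_width"].round(4))
                                                                                                                                          ^^^^^^^^^^^^^^^^^^^^^
AttributeError: 'float' object has no attribute 'round'
```

```bash
sed -i 's/s\["grip_width"\].round(4)/round(float(s["grip_width"]),4)/' h.py; python3 -c "
from h import *
go(.6556,.22,.25,2.105)"
```

```text
pos [0.1611 0.6039 0.2504] rpy [ 3.1414e+00 -1.0000e-04  2.8808e+00] j7 -0.09 F [-0.3 -0.5  0.1] t 1.6 w 0.0856
rows [-23.07, -9.74, 0.01] wz 8.89
```

Emit:
move_arm(rows=[-1.2, -0.5, 0, 0, 0, 0.5, -2.7, -1.1, 0, 0, 0, 1.0, -4.1, -1.7, 0, 0, 0, 1.6, -5.5, -2.3, 0, 0, 0, 2.2, -6.9, -2.9, 0, 0, 0, 2.8, -8.3, -3.5, 0, 0, 0, 3.3, -9.7, -4.1, 0, 0, 0, 3.9, -11.1, -4.7, 0, 0, 0, 4.4], gripper=1)

```text
time: 2.27
position: [0.4002, 0.4175, 0.2506]
eef_rot: [3.141, -0.0, 2.494]
ft_force: [0.5, 1.3, -0.7]
grip_width: 0.0854
gripper_force: 0.0
```

```bash
python3 -c "
from h import *
go(.6556,.22,.25,2.105)"
```

```text
pos [0.4002 0.4175 0.2506] rpy [ 3.1409e+00 -1.0000e-04  2.4942e+00] j7 0.06 F [ 0.5  1.3 -0.7] t 2.27 w 0.0854
rows [-12.91, -0.14, 0.02] wz 4.46
```

Emit:
move_arm(rows=[-1.6, 0, 0, 0, 0, 0.6, -3.2, 0, 0, 0, 0, 1.2, -4.8, 0, 0, 0, 0, 1.8, -6.4, -0.1, 0, 0, 0, 2.4, -8.0, -0.1, 0, 0, 0, 3.0, -9.6, -0.1, 0, 0, 0, 3.6, -11.2, -0.1, 0, 0, 0, 4.2, -12.7, -0.1, 0, 0, 0, 4.46])

```text
time: 2.93
position: [0.6527, 0.2243, 0.2504]
eef_rot: [3.141, 0.0, 2.105]
ft_force: [0.7, -0.0, 0.8]
grip_width: 0.0853
gripper_force: 0.0
```

Emit:
move_arm(rows=[-0.2, -0.1, 0.3, 0, 0, 0, -0.2, -0.1, 0.3, 0, 0, 0])

```text
time: 3.1
position: [0.6528, 0.2167, 0.241]
eef_rot: [-3.139, 0.002, 2.103]
ft_force: [-0.6, 0.1, -1.8]
grip_width: 0.0854
gripper_force: 0.0
```

```bash
python3 -c "
from h import *
go(.6556,.22,.155,2.105)
f=optics.grab_frame('scene')[190:320,330:490,::-1];cv2.imwrite('pics/d.png',cv2.resize(f,None,fx=4,fy=4))"
```

```text
pos [0.6528 0.2167 0.241 ] rpy [-3.1391e+00  1.5000e-03  2.1026e+00] j7 0.25 F [-0.6  0.1 -1.8] t 3.1 w 0.0854
rows [0.06, 0.16, 3.44] wz -0.03
```

View pics/d.png

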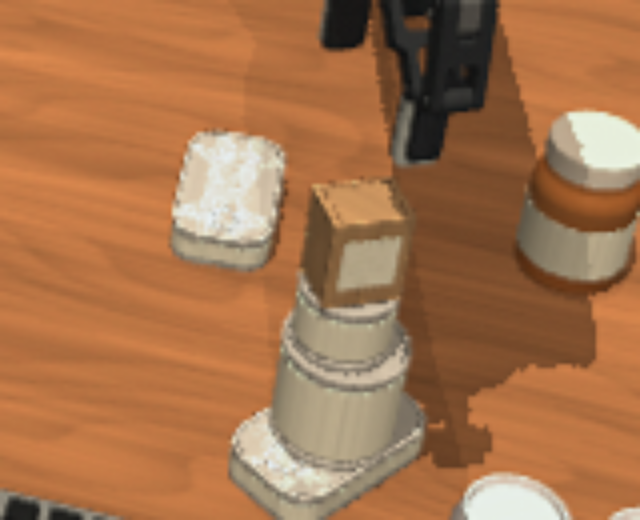

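The fingers are open and straddle the carton (crop about (360,240)), clear of the jar. I'll go down and grip.

Emit:
move_arm(rows=[0.06, 0.1, 0.7, 0, 0, 0, 0.06, 0.16, 1.5, 0, 0, 0, 0.06, 0.16, 2.3, 0, 0, 0, 0.06, 0.16, 3.0, 0, 0, 0, 0.06, 0.16, 3.4, 0, 0, 0, 0.06, 0.16, 3.44, 0, 0, 0])

```text
time: 3.65
position: [0.6524, 0.2254, 0.1549]
eef_rot: [-3.139, -0.002, 2.11]
ft_force: [0.3, 0.2, -0.6]
grip_width: 0.0853
gripper_force: 0.0
```

Emit:
move_arm(rows=[0, 0, 0, 0, 0, 0, 0, 0, 0, 0, 0, 0, 0, 0, 0, 0, 0, 0, 0, 0, 0, 0, 0, 0, 0, 0, 0, 0, 0, 0, 0, 0, 0, 0, 0, 0], gripper=0)

```text
time: 4.15
position: [0.6548, 0.2239, 0.158]
eef_rot: [3.14, 0.0, 2.108]
ft_force: [-1.1, -0.9, 4.6]
grip_width: 0.0316
gripper_force: 60.0
```

Emit:
move_arm(rows=[0, 0, -0.2, 0, 0, 0, 0, 0, -0.6, 0, 0, 0, 0, 0, -1.3, 0, 0, 0, 0, 0, -2.2, 0, 0, 0, 0, 0, -3.0, 0, 0, 0, 0, 0, -3.4, 0, 0, 0, 0, 0, -3.4, 0, 0, 0, 0, 0, -3.4, 0, 0, 0])

```text
time: 4.82
position: [0.6543, 0.2237, 0.2418]
eef_rot: [3.141, -0.0, 2.108]
ft_force: [0.1, 0.4, -1.0]
grip_width: 0.0317
gripper_force: 59.4
```

```bash
cat >> h.py <<'E'
def see(k,q,u,z0,cams=("scene","top"),x0=None):
    "fit of a thing near pixels u={cam:(c,r)}"
    M={}
    for n in cams:
        optics.grab_frame(n)
        for d in optics.regions_of(q,n):
            if np.hypot(*(np.array(d["xy"])-u[n]))<14 and n not in M: M[n]=d["mask"]
    if x0 is None: x0=ray("top",u["top"],z0+D[k][2]/2)
    for n in M: p,c=fit(k,{n:M[n]},z0,x0); print(k,n,p.round(4),round(c,3),M[n].sum())
E
python3 -c "
from h import *
go(.6534,-.016,.25,2.87)
p=bot.state()['position']
u={n:proj(n,[p-[0,0,.004]])[0] for n in('scene','top')}
see('cubes','cubes_mid',u,p[2]-.031,x0=p)
see('paste','paste_mid',{'scene':(414,270),'top':(235,150)},.086,cams=['scene'],x0=(.655,.22))
F=optics.grab_frame('scene')[120:330,330:490,::-1];G=optics.grab_frame('top')[100:200,180:280,::-1]
cv2.imwrite('pics/e.png',np.hstack([cv2.resize(F,(440,577)),cv2.resize(G,(340,577))]))
"
```

```text
pos [0.6543 0.2237 0.2418] rpy [ 3.1412e+00 -1.0000e-04  2.1076e+00] j7 0.25 F [ 0.1  0.4 -1. ] t 4.82 w 0.0317
rows [-8.22, -4.94, -0.33] wz -8.74
cubes scene [0.6605 0.2088 3.2142] 0.445 479
cubes top [ 0.6655  0.2665 -1.6605] 1.0 59
paste scene [0.6548 0.2201 0.1394] 0.043 720
```

View pics/e.png

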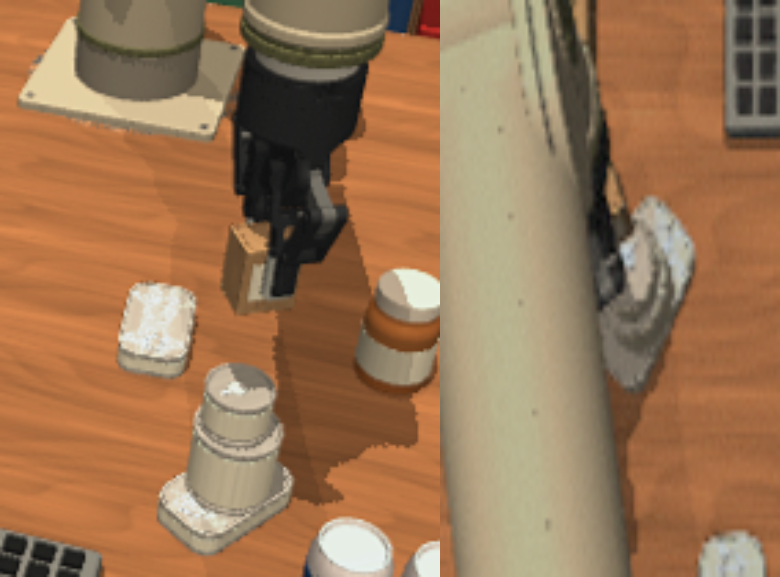

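The scene view shows the carton held in the jaws (about (265,270) in the picture) with the rest of the stack still upright. From the fit, the carton sits 3.8 mm behind the TCP along tool x. Moving on to the base carton.

```bash
python3 -c "
from h import *
go(.6497,-.015,.17,2.87)"
```

```text
pos [0.6541 0.2237 0.2412] rpy [-3.1408e+00 -1.0000e-04  2.1076e+00] j7 0.25 F [ 0.5 -1.   0.5] t 5.22 w 0.0314
rows [-8.11, -5.04, 2.85] wz -8.74
```

Emit:
move_arm(rows=[-0.6, -0.4, 0, 0, 0, -0.7, -1.7, -1.05, 0, 0, 0, -1.9, -3.0, -1.85, 0, 0, 0, -3.2, -4.3, -2.65, 0, 0, 0, -4.5, -5.6, -3.45, 0, 0, 0, -5.9, -6.8, -4.2, 0.2, 0, 0, -7.3, -7.7, -4.8, 0.5, 0, 0, -8.4, -8.1, -5.04, 0.9, 0, 0, -8.74])

```text
time: 5.88
position: [0.6494, -0.0208, 0.22]
eef_rot: [-3.14, 0.002, 2.87]
ft_force: [-0.9, -0.6, -0.6]
grip_width: 0.0313
gripper_force: 59.4
```

Emit:
move_arm(rows=[0, 0, 0.5, 0, 0, 0, 0, 0, 1.2, 0, 0, 0, 0, 0, 1.6, 0, 0, 0, 0, 0, 1.8, 0, 0, 0, 0, 0, 1.8, 0, 0, 0, 0, 0, 1.8, 0, 0, 0])

```text
time: 6.38
position: [0.6498, -0.0139, 0.1745]
eef_rot: [3.141, 0.0, 2.871]
ft_force: [-0.0, 0.4, 0.2]
grip_width: 0.0316
gripper_force: 59.4
```

```bash
python3 -c "
from h import *
go(.6497,-.015,.089,2.87)
p=bot.state()['position'];yw=bot.state()['eef_rot'][2]
c=p[:2]-.0038*np.array([np.cos(yw),np.sin(yw)])
I=[]
for n in('scene','top'):
    f=optics.grab_frame(n)[:,:,::-1]; u=proj(n,[[p[0],p[1],.08]])[0].astype(int); o=u-[33,40]
    e=cv2.resize(f[o[1]:o[1]+80,o[0]:o[0]+66],None,fx=6,fy=6,interpolation=cv2.INTER_CUBIC)
    for q,z0 in(((.6534,-.016,2.87),0),((*c,yw),p[2]-.033)):
        P=((proj(n,outline('cubes',*q,z0))+.5-o)*6).astype(np.float32); h=len(P)//2
        for g in(P[h:],P[:h]): cv2.polylines(e,[cv2.convexHull(g).round().astype(int)],True,(0,255,0),1)
    I.append(e)
cv2.imwrite('pics/f.png',np.hstack(I))
"
```

```text
pos [ 0.6498 -0.0139  0.1745] rpy [3.1414 0.     2.871 ] j7 1.34 F [-0.   0.4  0.2] t 6.38 w 0.0316
rows [-0.01, -0.04, 3.42] wz 0.01
```

View pics/f.png

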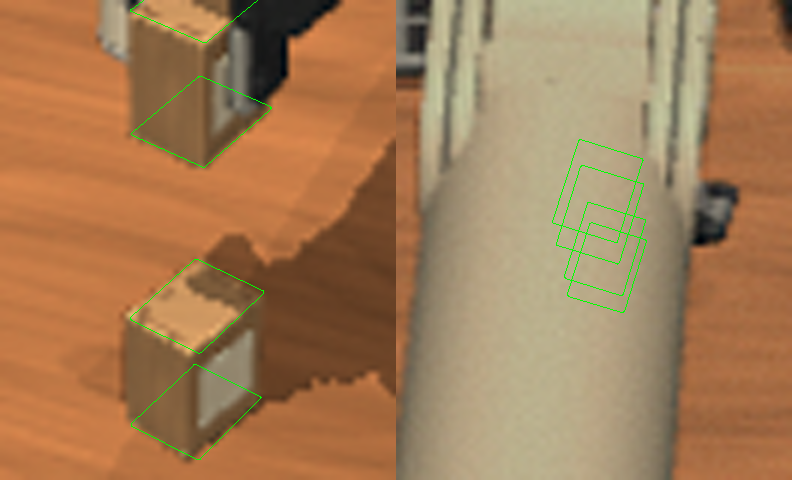

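In the scene view the held carton (205,167) matches its outline, but the base (192,352) lies about 1 px left of its outline. I'll shift the target by about -2 mm in y and go down.

```bash
python3 -c "
from h import *
go(.6503,-.017,.090,2.87)"
```

```text
pos [ 0.6501 -0.0143  0.1752] rpy [3.1410e+00 1.3000e-03 2.8707e+00] j7 1.34 F [ 1.2 -0.8 -1. ] t 6.48 w 0.0312
rows [-0.04, -0.1, 3.41] wz 0.01
```

Emit:
move_arm(rows=[-0.02, -0.1, 0.5, 0, 0, 0, -0.04, -0.1, 1.2, 0, 0, 0, -0.04, -0.1, 2.0, 0, 0, 0, -0.04, -0.1, 2.7, 0, 0, 0, -0.04, -0.1, 3.1, 0, 0, 0, -0.04, -0.1, 3.3, 0, 0, 0, -0.04, -0.1, 3.4, 0, 0, 0, -0.04, -0.1, 3.4, 0, 0, 0])

```text
time: 7.15
position: [0.6501, -0.0175, 0.0894]
eef_rot: [3.141, 0.0, 2.87]
ft_force: [0.7, 0.1, -0.2]
grip_width: 0.0314
gripper_force: 59.4
```

Emit:
move_arm(rows=[0, 0, 0.03, 0, 0, 0, 0, 0, 0.05, 0, 0, 0, 0, 0, 0.08, 0, 0, 0, 0, 0, 0.08, 0, 0, 0])

```text
time: 7.48
position: [0.6503, -0.0174, 0.0879]
eef_rot: [3.141, 0.001, 2.87]
ft_force: [-0.0, 0.1, 2.9]
grip_width: 0.0316
gripper_force: 59.6
```

Contact at 2.9 N. Release and retreat.

Emit:
move_arm(rows=[0, 0, 0, 0, 0, 0, 0, 0, 0, 0, 0, 0, 0, 0, 0, 0, 0, 0, 0, 0, 0, 0, 0, 0, 0, 0, 0, 0, 0, 0], gripper=1)

```text
time: 7.9
position: [0.6499, -0.0174, 0.0873]
eef_rot: [3.142, -0.0, 2.87]
ft_force: [0.9, 0.5, 0.2]
grip_width: 0.0854
gripper_force: 0.0
```

Emit:
move_arm(rows=[0, 0, -0.5, 0, 0, 0, 0, 0, -1.3, 0, 0, 0, 0, 0, -2.5, 0, 0, 0, 0, 0, -3.7, 0, 0, 0, 0, 0, -4.8, 0, 0, 0, 0, 0, -5.5, 0, 0, 0, 0, 0, -5.5, 0, 0, 0, 0, 0, -5.5, 0, 0, 0])

```text
time: 8.57
position: [0.6504, -0.0175, 0.2267]
eef_rot: [3.141, 0.003, 2.87]
ft_force: [0.1, -0.1, -1.3]
grip_width: 0.0855
gripper_force: 0.0
```

```bash
python3 -c "
from h import *
see('cubes','cubes_base_mid',{'scene':(307,267)},0,cams=['scene'],x0=(.654,-.018))
see('paste','paste_mid',{'scene':(414,270),'top':(235,150)},.086,x0=(.655,.22))
go(.655,.2195,.22,2.87-1.0)
f=optics.grab_frame('scene')[:,:,::-1]
cv2.imwrite('pics/g.png',cv2.resize(f[190:320,250:470],None,fx=3.6,fy=3.6))
"
```

```text
cubes scene [ 0.6553 -0.0171  2.8938] 0.528 379
paste scene [0.6522 0.2193 0.3244] 0.115 642
paste top [0.6544 0.2212 0.2272] 0.06 281
pos [ 0.6494 -0.0174  0.2238] rpy [-3.1410e+00 -1.6000e-03  2.8703e+00] j7 1.34 F [ 0.7 -0.4 -0.7] t 8.87 w 0.0853
rows [2.33, 9.19, 0.15] wz 11.46
```

View pics/g.png

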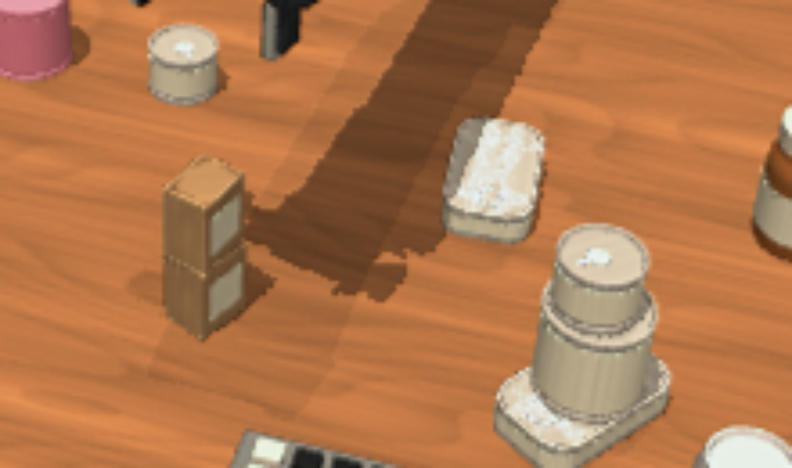

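The two cartons are stacked flush at crop (203,245), with edges aligned. Now the paste tin.

```bash
python3 -c "
from h import *
go(.6545,.2203,.165,2.1)"
```

```text
pos [ 0.6496 -0.0174  0.224 ] rpy [-3.1411e+00 -1.3000e-03  2.8703e+00] j7 1.34 F [-0.5 -0.2 -0.1] t 8.92 w 0.0851
rows [2.36, 9.21, 2.36] wz 8.83
```

Emit:
move_arm(rows=[0.3, 1.0, 0, 0, 0, 1.0, 0.6, 2.4, 0, 0, 0, 2.4, 1.0, 3.8, 0, 0, 0, 3.8, 1.3, 5.2, 0, 0, 0, 5.1, 1.7, 6.6, 0.3, 0, 0, 6.5, 2.0, 7.9, 0.9, 0, 0, 7.8, 2.3, 8.9, 1.6, 0, 0, 8.6, 2.36, 9.21, 2.2, 0, 0, 8.83])

```text
time: 9.58
position: [0.6531, 0.2269, 0.1679]
eef_rot: [-3.141, -0.003, 2.102]
ft_force: [-0.1, 1.3, -0.0]
grip_width: 0.0856
gripper_force: 0.0
```

Emit:
move_arm(rows=[0, 0, 0.2, 0, 0, 0, 0, 0, 0.2, 0, 0, 0, 0, 0, 0.2, 0, 0, 0, 0, 0, 0.2, 0, 0, 0])

```text
time: 9.92
position: [0.6557, 0.2182, 0.1662]
eef_rot: [3.14, 0.001, 2.098]
ft_force: [-0.2, -0.8, 0.2]
grip_width: 0.0857
gripper_force: 0.0
```

```bash
python3 -c "
from h import *
go(.6545,.2203,.114,2.1)"
```

```text
pos [0.6557 0.2182 0.1662] rpy [3.1400e+00 9.0000e-04 2.0979e+00] j7 0.26 F [-0.2 -0.8  0.2] t 9.92 w 0.0857
rows [0.1, -0.0, 2.09] wz -0.02
```

Emit:
move_arm(rows=[0, 0, 0.4, 0, 0, 0, 0, 0, 1.1, 0, 0, 0, 0, 0, 1.7, 0, 0, 0, 0, 0, 2.05, 0, 0, 0, 0, 0, 2.05, 0, 0, 0, 0, 0, 2.05, 0, 0, 0])

```text
time: 10.42
position: [0.6548, 0.2198, 0.1137]
eef_rot: [-3.141, 0.0, 2.099]
ft_force: [0.8, 0.2, 0.6]
grip_width: 0.0855
gripper_force: 0.0
```

Emit:
move_arm(rows=[0, 0, 0, 0, 0, 0, 0, 0, 0, 0, 0, 0, 0, 0, 0, 0, 0, 0, 0, 0, 0, 0, 0, 0, 0, 0, 0, 0, 0, 0], gripper=0)

```text
time: 10.83
position: [0.6554, 0.2204, 0.1149]
eef_rot: [3.14, 0.0, 2.1]
ft_force: [-0.3, -0.4, 5.2]
grip_width: 0.0502
gripper_force: 62.7
```

Emit:
move_arm(rows=[0, 0, -0.2, 0, 0, 0, 0, 0, -0.6, 0, 0, 0, 0, 0, -1.3, 0, 0, 0, 0, 0, -2.2, 0, 0, 0, 0, 0, -3.0, 0, 0, 0, 0, 0, -3.4, 0, 0, 0, 0, 0, -3.4, 0, 0, 0, 0, 0, -3.4, 0, 0, 0])

```text
time: 11.5
position: [0.6547, 0.2203, 0.1986]
eef_rot: [3.141, -0.0, 2.1]
ft_force: [-0.1, 0.2, -1.8]
grip_width: 0.0504
gripper_force: 62.3
```

```bash
cat >> h.py <<'E'
def show(name,k,items,P,half=(33,40)):
    "crops of both cameras around P with outlines"
    I=[]
    for n in('scene','top'):
        f=optics.grab_frame(n)[:,:,::-1]; o=proj(n,[P])[0].astype(int)-half
        e=cv2.resize(f[o[1]:o[1]+2*half[1],o[0]:o[0]+2*half[0]],None,fx=6,fy=6,interpolation=cv2.INTER_CUBIC)
        for q,z0 in items:
            G=((proj(n,outline(k,*q,z0))+.5-o)*6).astype(np.float32); h=len(G)//2
            for g in(G[h:],G[:h]): cv2.polylines(e,[cv2.convexHull(g).round().astype(int)],True,(0,255,0),1)
        I.append(e)
    cv2.imwrite('pics/'+name,np.hstack(I))
E
python3 -c "
from h import *
go(.4312,-.117,.24,2.1)
see('milk','milk_mid',{'scene':(411,292),'top':(238,155)},.024,x0=(.655,.22))
"
```

```text
pos [0.6547 0.2203 0.1986] rpy [ 3.1411e+00 -1.0000e-04  2.0998e+00] j7 0.25 F [-0.1  0.2 -1.8] t 11.5 w 0.0504
rows [-7.14, -14.53, -1.66] wz -0.0
milk scene [0.6542 0.2224 0.0879] 0.039 1234
milk top [0.65   0.219  0.0869] 0.943 241
```

Emit:
move_arm(rows=[-0.3, -0.6, -0.3, 0, 0, 0, -0.9, -1.8, -0.6, 0, 0, 0, -1.6, -3.2, -0.8, 0, 0, 0, -2.25, -4.6, -0.8, 0, 0, 0, -2.9, -6.0, -0.8, 0, 0, 0, -3.6, -7.4, -0.8, 0, 0, 0, -4.3, -8.8, -0.8, 0, 0, 0, -4.95, -10.1, -0.8, 0, 0, 0])

```text
time: 12.37
position: [0.4974, -0.0157, 0.2178]
eef_rot: [-3.141, -0.001, 2.099]
ft_force: [0.4, -1.6, -1.3]
grip_width: 0.0504
gripper_force: 62.5
```

Emit:
move_arm(rows=[-0.6, -1.3, 0.3, 0, 0, 0, -1.2, -2.5, 1.0, 0, 0, 0, -1.7, -3.5, 2.0, 0, 0, 0, -2.0, -4.2, 2.8, 0, 0, 0, -2.19, -4.45, 3.2, 0, 0, 0, -2.19, -4.45, 3.2, 0, 0, 0, -2.19, -4.45, 3.2, 0, 0, 0, -2.19, -4.45, 3.2, 0, 0, 0])

```text
time: 13.03
position: [0.4322, -0.1164, 0.1395]
eef_rot: [3.141, 0.001, 2.101]
ft_force: [-0.4, -0.4, -1.3]
grip_width: 0.0506
gripper_force: 62.5
```

```bash
python3 -c "
from h import *
go(.431,-.1175,.071,2.1)
p=bot.state()['position']
show('i.png','paste',[((.431,-.1175,0),0),((p[0],p[1],0),p[2]-.028)],p-[0,0,.04])
"
```

```text
pos [ 0.4322 -0.1164  0.1395] rpy [3.1405e+00 8.0000e-04 2.1014e+00] j7 0.71 F [-0.4 -0.4 -1.3] t 13.03 w 0.0506
rows [-0.01, -0.06, 2.74] wz 0.02
```

View pics/i.png

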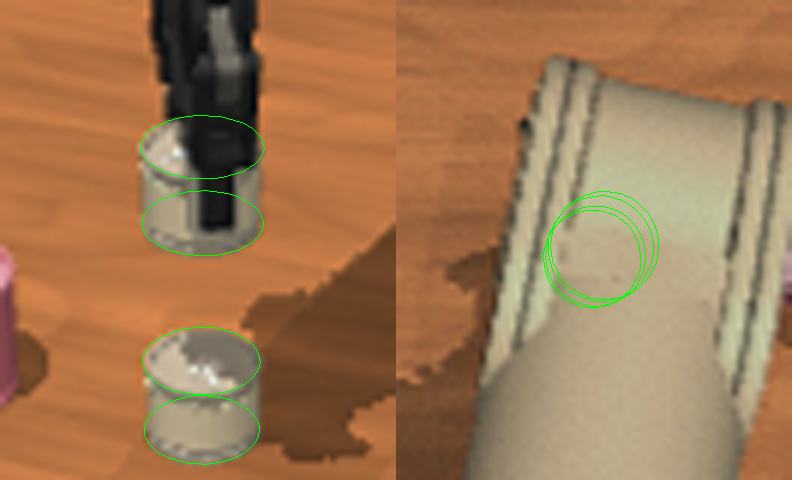

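The held tin (200,185) and the base tin (203,395) both match their outlines. Going down.

Emit:
move_arm(rows=[0, -0.05, 0.4, 0, 0, 0, 0, -0.06, 1.1, 0, 0, 0, 0, -0.06, 1.8, 0, 0, 0, 0, -0.06, 2.4, 0, 0, 0, 0, -0.06, 2.7, 0, 0, 0, 0, -0.06, 2.8, 0, 0, 0, 0, -0.06, 2.8, 0, 0, 0, 0, -0.06, 2.8, 0, 0, 0])

```text
time: 13.8
position: [0.4299, -0.1182, 0.069]
eef_rot: [3.141, 0.0, 2.1]
ft_force: [-0.8, -1.1, -0.9]
grip_width: 0.0503
gripper_force: 62.5
```

Emit:
move_arm(rows=[0, 0, 0.03, 0, 0, 0, 0, 0, 0.06, 0, 0, 0, 0, 0, 0.1, 0, 0, 0, 0, 0, 0.1, 0, 0, 0])

```text
time: 14.13
position: [0.43, -0.1182, 0.0667]
eef_rot: [3.141, 0.0, 2.1]
ft_force: [-2.1, 0.7, 8.4]
grip_width: 0.0505
gripper_force: 63.5
```

Emit:
move_arm(rows=[0, 0, -0.02, 0, 0, 0, 0, 0, -0.02, 0, 0, 0, 0, 0, -0.02, 0, 0, 0, 0, 0, -0.02, 0, 0, 0, 0, 0, -0.02, 0, 0, 0], gripper=1)

```text
time: 14.55
position: [0.4295, -0.1182, 0.0665]
eef_rot: [3.142, -0.0, 2.1]
ft_force: [-0.7, -0.3, 0.6]
grip_width: 0.0854
gripper_force: 0.0
```

Emit:
move_arm(rows=[0, 0, -0.5, 0, 0, 0, 0, 0, -1.3, 0, 0, 0, 0, 0, -2.5, 0, 0, 0, 0, 0, -3.7, 0, 0, 0, 0, 0, -4.8, 0, 0, 0, 0, 0, -5.5, 0, 0, 0, 0, 0, -5.5, 0, 0, 0, 0, 0, -5.5, 0, 0, 0])

```text
time: 15.22
position: [0.4299, -0.1182, 0.2046]
eef_rot: [3.14, 0.001, 2.1]
ft_force: [-0.2, -0.6, -0.8]
grip_width: 0.0854
gripper_force: 0.0
```

```bash
python3 -c "
from h import *
show('j.png','paste',[((.431,-.1175,0),0),((.431,-.1175,0),.038)],(.431,-.1175,.04),half=(30,35))
see('milk','milk_mid',{'scene':(411,292),'top':(238,155)},.024,x0=(.655,.22))
go(.6547,.221,.20,2.1)
"
```

```text
milk scene [0.6552 0.2231 0.0407] 0.028 1247
milk top [0.6555 0.2241 0.0956] 0.074 437
pos [ 0.429  -0.1181  0.2032] rpy [-3.1401e+00 -7.0000e-04  2.0997e+00] j7 0.67 F [-0.5  0.   0.3] t 15.52 w 0.0854
rows [7.16, 14.64, 0.13] wz -0.0
```

View pics/j.png

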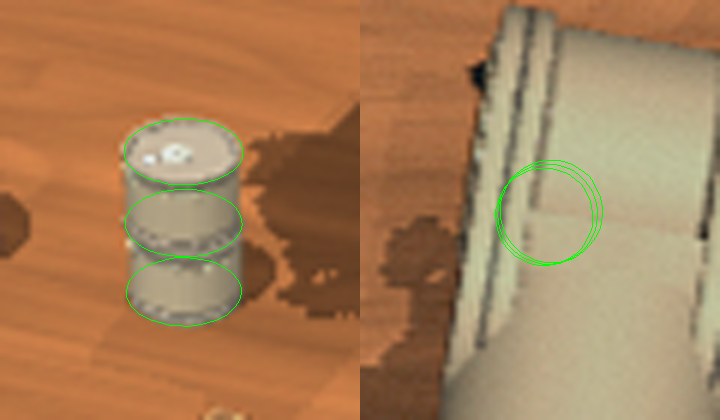

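The paste tins are stacked concentrically at (183,220). Next is the milk tin, at (0.655,0.223).

Emit:
move_arm(rows=[0.3, 0.6, 0, 0, 0, 0, 0.9, 1.8, 0, 0, 0, 0, 1.6, 3.2, 0, 0, 0, 0, 2.25, 4.6, 0, 0, 0, 0, 2.9, 6.0, 0, 0, 0, 0, 3.6, 7.4, 0, 0, 0, 0, 4.3, 8.8, 0, 0, 0, 0, 4.95, 10.1, 0, 0, 0, 0])

```text
time: 16.18
position: [0.5857, 0.1184, 0.2031]
eef_rot: [-3.141, -0.0, 2.101]
ft_force: [0.1, -0.8, 1.3]
grip_width: 0.0854
gripper_force: 0.0
```

Emit:
move_arm(rows=[0.6, 1.3, 0.3, 0, 0, 0, 1.2, 2.5, 1.0, 0, 0, 0, 1.7, 3.5, 1.8, 0, 0, 0, 2.0, 4.2, 2.2, 0, 0, 0, 2.28, 4.61, 2.4, 0, 0, 0, 2.28, 4.61, 2.4, 0, 0, 0, 2.28, 4.61, 2.4, 0, 0, 0, 2.28, 4.61, 2.4, 0, 0, 0])

```text
time: 16.85
position: [0.656, 0.2219, 0.1451]
eef_rot: [3.141, 0.001, 2.098]
ft_force: [0.8, -0.3, 0.8]
grip_width: 0.0855
gripper_force: 0.0
```

```bash
python3 -c "
from h import *
go(.6553,.2233,.065,2.1)
"
```

```text
pos [0.656  0.2219 0.1451] rpy [3.1408e+00 8.0000e-04 2.0982e+00] j7 0.26 F [ 0.8 -0.3  0.8] t 16.85 w 0.0855
rows [0.06, 0.0, 3.2] wz -0.02
```

Emit:
move_arm(rows=[0, 0, 0.5, 0, 0, 0, 0, 0, 1.3, 0, 0, 0, 0, 0, 2.1, 0, 0, 0, 0, 0, 2.8, 0, 0, 0, 0, 0, 3.15, 0, 0, 0, 0, 0, 3.15, 0, 0, 0, 0, 0, 3.15, 0, 0, 0])

```text
time: 17.43
position: [0.6558, 0.2229, 0.0657]
eef_rot: [3.141, 0.0, 2.099]
ft_force: [0.3, -0.2, 0.3]
grip_width: 0.0852
gripper_force: 0.0
```

Emit:
move_arm(rows=[0, 0, 0, 0, 0, 0, 0, 0, 0, 0, 0, 0, 0, 0, 0, 0, 0, 0, 0, 0, 0, 0, 0, 0, 0, 0, 0, 0, 0, 0], gripper=0)

```text
time: 17.85
position: [0.6568, 0.2236, 0.0672]
eef_rot: [3.139, 0.0, 2.1]
ft_force: [1.1, -0.9, 6.3]
grip_width: 0.0647
gripper_force: 66.8
```

Emit:
move_arm(rows=[0, 0, -0.2, 0, 0, 0, 0, 0, -0.8, 0, 0, 0, 0, 0, -1.9, 0, 0, 0, 0, 0, -3.2, 0, 0, 0, 0, 0, -4.5, 0, 0, 0, 0, 0, -5.2, 0, 0, 0, 0, 0, -5.4, 0, 0, 0, 0, 0, -5.4, 0, 0, 0])

```text
time: 18.52
position: [0.6563, 0.2236, 0.2019]
eef_rot: [3.139, 0.0, 2.1]
ft_force: [0.4, 0.4, -2.9]
grip_width: 0.0645
gripper_force: 66.9
```

```bash
python3 -c "
from h import *
go(.4312,-.357,.2,2.1)
see('milk','milk_base_mid',{'scene':(221,185),'top':(421,226)},0,x0=(.431,-.356))
see('sardine','sardine_mid',{'scene':(404,302),'top':(238,158)},0,x0=(.655,.22))
"
```

```text
pos [0.6563 0.2236 0.2019] rpy [3.1389e+00 1.0000e-04 2.0998e+00] j7 0.25 F [ 0.4  0.4 -2.9] t 18.52 w 0.0645
rows [-15.51, -19.49, 0.08] wz -0.0
milk top [ 0.4284 -0.3532 -0.0083] 0.057 453
sardine scene [0.658  0.2227 2.5785] 0.047 1341
sardine top [0.6582 0.2219 2.526 ] 0.817 370
```

Emit:
move_arm(rows=[-0.4, -0.5, 0, 0, 0, 0, -1.2, -1.5, 0, 0, 0, 0, -2.2, -2.75, 0, 0, 0, 0, -3.2, -4.0, 0, 0, 0, 0, -4.2, -5.25, 0, 0, 0, 0, -5.2, -6.5, 0, 0, 0, 0, -6.2, -7.75, 0, 0, 0, 0, -7.2, -9.0, 0, 0, 0, 0])

```text
time: 19.58
position: [0.5512, -0.0472, 0.2002]
eef_rot: [3.141, -0.0, 2.1]
ft_force: [1.2, -1.3, -1.9]
grip_width: 0.0646
gripper_force: 67.0
```

Emit:
move_arm(rows=[-1.0, -1.25, 0, 0, 0, 0, -2.0, -2.5, 0, 0, 0, 0, -3.0, -3.8, 0, 0, 0, 0, -4.0, -5.1, 0, 0, 0, 0, -5.0, -6.4, 0, 0, 0, 0, -6.0, -7.7, 0, 0, 0, 0, -7.0, -8.9, 0, 0, 0, 0, -7.7, -9.7, 0, 0, 0, 0])

```text
time: 20.25
position: [0.4377, -0.3378, 0.2006]
eef_rot: [-3.141, 0.001, 2.096]
ft_force: [0.3, 0.2, -1.4]
grip_width: 0.0645
gripper_force: 67.1
```

Emit:
move_arm(rows=[-0.4, -0.5, 0, 0, 0, 0, -0.6, -0.75, 0, 0, 0, 0, -0.6, -0.75, 0, 0, 0, 0, -0.6, -0.75, 0, 0, 0, 0])

```text
time: 20.58
position: [0.4319, -0.3556, 0.2]
eef_rot: [3.141, -0.001, 2.1]
ft_force: [0.5, 0.1, -2.0]
grip_width: 0.0648
gripper_force: 67.1
```

```bash
python3 -c "
from h import *
go(.4312,-.357,.2,2.1)
p=bot.state()['position']
show('k.png','milk',[((.4312,-.357,0),0),((p[0],p[1],0),p[2]-.042)],(.4312,-.357,.1),half=(33,45))
"
```

```text
pos [ 0.4319 -0.3556  0.2   ] rpy [ 3.1414e+00 -6.0000e-04  2.1002e+00] j7 1.28 F [ 0.5  0.1 -2. ] t 20.58 w 0.0648
rows [-0.03, -0.05, 0.0] wz 0.0
```

View pics/k.png

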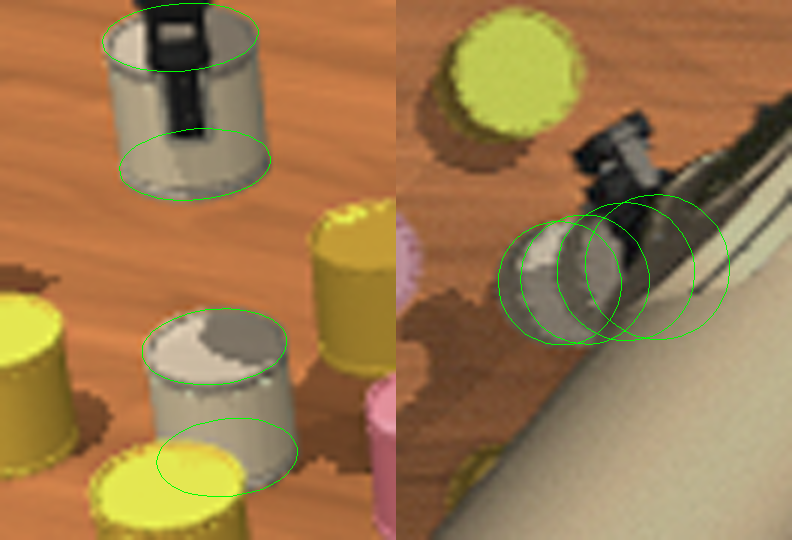

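Both the held tin (185,100) and the white base tin (217,345) match their outlines, and no yellow tin is under the fingers. Going down.

Emit:
move_arm(rows=[0, -0.03, 0.5, 0, 0, 0, -0.03, -0.05, 1.3, 0, 0, 0, -0.03, -0.05, 2.1, 0, 0, 0, -0.03, -0.05, 2.9, 0, 0, 0, -0.03, -0.05, 3.4, 0, 0, 0, -0.03, -0.05, 3.65, 0, 0, 0, -0.03, -0.05, 3.72, 0, 0, 0, -0.03, -0.05, 3.72, 0, 0, 0])

```text
time: 21.35
position: [0.431, -0.3576, 0.1073]
eef_rot: [-3.142, -0.0, 2.1]
ft_force: [0.9, -0.4, -1.0]
grip_width: 0.0645
gripper_force: 67.1
```

Emit:
move_arm(rows=[0, 0, 0.03, 0, 0, 0, 0, 0, 0.06, 0, 0, 0, 0, 0, 0.09, 0, 0, 0, 0, 0, 0.1, 0, 0, 0])

```text
time: 21.68
position: [0.4311, -0.3579, 0.1052]
eef_rot: [3.141, 0.001, 2.1]
ft_force: [-1.0, -0.0, 1.7]
grip_width: 0.0646
gripper_force: 67.6
```

Emit:
move_arm(rows=[0, 0, 0.02, 0, 0, 0, 0, 0, 0.03, 0, 0, 0])

```text
time: 21.85
position: [0.4312, -0.358, 0.1052]
eef_rot: [3.141, 0.001, 2.1]
ft_force: [-3.7, 2.3, 11.3]
grip_width: 0.0642
gripper_force: 67.8
```

Emit:
move_arm(rows=[0, 0, 0, 0, 0, 0, 0, 0, 0, 0, 0, 0, 0, 0, 0, 0, 0, 0, 0, 0, 0, 0, 0, 0, 0, 0, 0, 0, 0, 0], gripper=1)

```text
time: 22.27
position: [0.4308, -0.3577, 0.104]
eef_rot: [3.142, -0.0, 2.1]
ft_force: [0.6, 0.1, 0.2]
grip_width: 0.0852
gripper_force: 0.0
```

Emit:
move_arm(rows=[0, 0, -0.5, 0, 0, 0, 0, 0, -1.3, 0, 0, 0, 0, 0, -2.4, 0, 0, 0, 0, 0, -3.3, 0, 0, 0, 0, 0, -3.9, 0, 0, 0, 0, 0, -4.0, 0, 0, 0, 0, 0, -4.0, 0, 0, 0])

```text
time: 22.85
position: [0.4313, -0.3581, 0.2055]
eef_rot: [3.14, 0.002, 2.1]
ft_force: [-0.0, -0.1, -0.9]
grip_width: 0.0855
gripper_force: 0.0
```

```bash
python3 -c "
from h import *
show('l.png','milk',[((.4312,-.357,0),0),((.4312,-.357,0),.062)],(.4312,-.357,.06),half=(33,40))
see('sardine','sardine_mid',{'scene':(404,302),'top':(238,158)},0,x0=(.655,.22))
see('sardine','sardine_base_mid',{'scene':(387,238),'top':(265,210)},0,x0=(.473,.13))
go(.658,.2225,.20,2.57)
"
```

```text
sardine scene [ 0.6579  0.2224 -0.6351] 0.034 1413
sardine top [0.6598 0.2249 2.5637] 0.094 619
sardine scene [0.473  0.129  0.0976] 0.067 796
sardine top [0.4731 0.131  0.1399] 0.149 575
pos [ 0.4307 -0.3577  0.2037] rpy [-3.1412e+00 -5.0000e-04  2.0997e+00] j7 1.29 F [ 0.1  1.1 -0.1] t 23.35 w 0.0857
rows [15.45, 19.56, 0.15] wz -5.39
```

View pics/l.png

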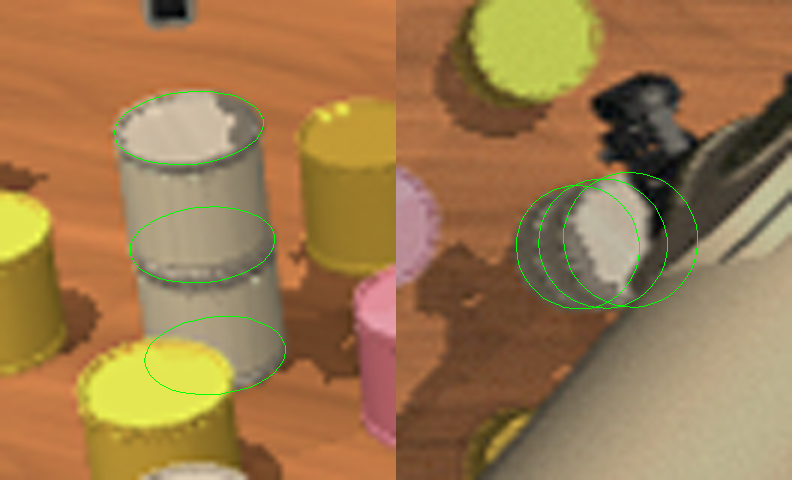

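The milk tins are stacked straight at (200,235) and the look-alikes haven't moved. Last is the sardine tin, at (0.658,0.2225) with yaw about 2.53.

Emit:
move_arm(rows=[0.4, 0.5, 0, 0, 0, 0, 1.2, 1.5, 0, 0, 0, 0, 2.2, 2.75, 0, 0, 0, 0, 3.2, 4.0, 0, 0, 0, 0, 4.2, 5.25, 0, 0, 0, 0, 5.2, 6.5, 0, 0, 0, 0, 6.2, 7.75, 0, 0, 0, 0, 7.2, 9.0, 0, 0, 0, 0])

```text
time: 24.02
position: [0.5346, -0.0868, 0.2042]
eef_rot: [3.141, -0.0, 2.1]
ft_force: [0.9, -0.5, 0.1]
grip_width: 0.0852
gripper_force: 0.0
```

Emit:
move_arm(rows=[1.0, 1.3, 0, 0, 0, -0.6, 2.0, 2.6, 0, 0, 0, -1.2, 3.0, 3.9, 0, 0, 0, -1.8, 4.0, 5.2, 0, 0, 0, -2.4, 5.0, 6.5, 0, 0, 0, -3.1, 6.0, 7.7, 0, 0, 0, -3.8, 7.0, 8.9, 0, 0, 0, -4.5, 7.6, 9.7, 0.5, 0, 0, -4.9])

```text
time: 24.68
position: [0.6488, 0.203, 0.1932]
eef_rot: [3.137, 0.0, 2.535]
ft_force: [-0.0, 0.1, -0.1]
grip_width: 0.0852
gripper_force: 0.0
```

Emit:
move_arm(rows=[0, 0, 0.5, 0, 0, 0, 0, 0, 1.3, 0, 0, 0, 0, 0, 2.2, 0, 0, 0, 0, 0, 2.8, 0, 0, 0, 0, 0, 3.0, 0, 0, 0, 0, 0, 3.0, 0, 0, 0])

```text
time: 25.18
position: [0.6469, 0.197, 0.1149]
eef_rot: [-3.139, -0.001, 2.527]
ft_force: [0.4, -0.1, 1.0]
grip_width: 0.0855
gripper_force: 0.0
```

```bash
python3 -c "
from h import *
go(.6582,.2227,.024,2.53)
"
```

```text
pos [0.6469 0.197  0.1149] rpy [-3.1391e+00 -1.5000e-03  2.5269e+00] j7 0.7 F [ 0.4 -0.1  1. ] t 25.18 w 0.0855
rows [0.22, 1.1, 3.64] wz -0.04
```

Correct sideways first while still high, then go down.

Emit:
move_arm(rows=[0.1, 0.5, 0.2, 0, 0, 0, 0.2, 1.0, 0.6, 0, 0, 0, 0.22, 1.1, 1.0, 0, 0, 0, 0.22, 1.1, 1.2, 0, 0, 0, 0.22, 1.1, 1.2, 0, 0, 0, 0.22, 1.1, 1.2, 0, 0, 0])

```text
time: 25.68
position: [0.6591, 0.2225, 0.0866]
eef_rot: [-3.141, 0.0, 2.527]
ft_force: [1.1, 0.7, 0.4]
grip_width: 0.0856
gripper_force: 0.0
```

```bash
python3 -c "
from h import *
go(.6582,.2227,.024,2.53)
"
```

```text
pos [0.6591 0.2225 0.0866] rpy [-3.1411e+00  1.0000e-04  2.5268e+00] j7 0.68 F [1.1 0.7 0.4] t 25.68 w 0.0856
rows [0.03, -0.01, 2.5] wz -0.04
```

Emit:
move_arm(rows=[0, 0, 0.4, 0, 0, 0, 0.03, 0, 1.0, 0, 0, 0, 0.03, 0, 1.6, 0, 0, 0, 0.03, 0, 2.1, 0, 0, 0, 0.03, 0, 2.4, 0, 0, 0, 0.03, 0, 2.5, 0, 0, 0, 0.03, 0, 2.5, 0, 0, 0, 0.03, 0, 2.5, 0, 0, 0])

```text
time: 26.35
position: [0.6588, 0.2237, 0.0245]
eef_rot: [3.141, 0.0, 2.527]
ft_force: [0.6, 1.0, 0.1]
grip_width: 0.0852
gripper_force: 0.0
```

Emit:
move_arm(rows=[0, 0, 0, 0, 0, 0, 0, 0, 0, 0, 0, 0, 0, 0, 0, 0, 0, 0, 0, 0, 0, 0, 0, 0, 0, 0, 0, 0, 0, 0], gripper=0)

```text
time: 26.77
position: [0.6592, 0.224, 0.0254]
eef_rot: [3.14, 0.001, 2.527]
ft_force: [-0.6, 0.7, 6.1]
grip_width: 0.0607
gripper_force: 65.9
```

Emit:
move_arm(rows=[0, 0, -0.2, 0, 0, 0, 0, 0, -0.7, 0, 0, 0, 0, 0, -1.6, 0, 0, 0, 0, 0, -2.7, 0, 0, 0, 0, 0, -3.6, 0, 0, 0, 0, 0, -4.0, 0, 0, 0, 0, 0, -4.0, 0, 0, 0, 0, 0, -4.0, 0, 0, 0])

```text
time: 27.43
position: [0.6583, 0.2237, 0.1239]
eef_rot: [3.141, -0.0, 2.527]
ft_force: [0.2, 1.3, -1.5]
grip_width: 0.0606
gripper_force: 65.1
```

```bash
python3 -c "
from h import *
go(.473,.129,.124,.11)
p=bot.state()['position']; yw=bot.state()['eef_rot'][2]
show('m.png','sardine',[((p[0]-.0000,p[1],yw),p[2]-.024)],p-[0,0,.01],half=(33,40))
"
```

```text
pos [0.6583 0.2237 0.1239] rpy [ 3.1414e+00 -1.0000e-04  2.5274e+00] j7 0.67 F [ 0.2  1.3 -1.5] t 27.43 w 0.0606
rows [3.87, -7.37, -0.0] wz -8.3
```

View pics/m.png

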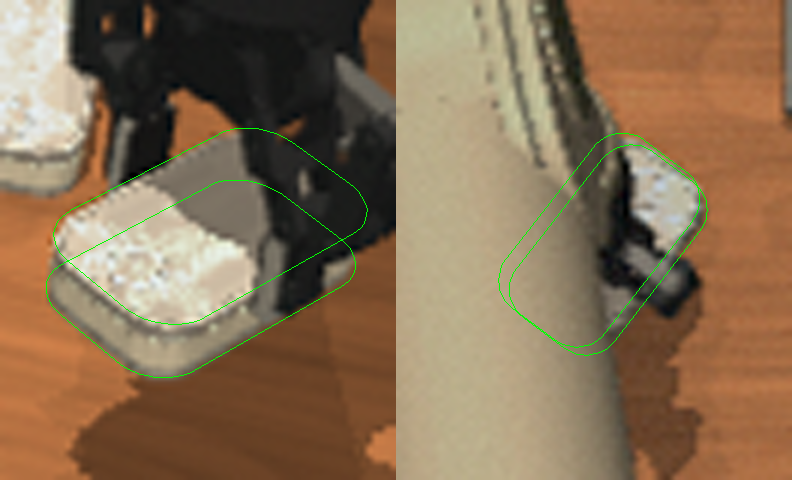

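The tin is held (crop (190,260)) and its outline matches, so the TCP is at the tin's centre. Carry it to the base.

Emit:
move_arm(rows=[0.3, -0.5, -0.1, 0, 0, -0.6, 0.8, -1.5, -0.3, 0, 0, -1.8, 1.4, -2.6, -0.4, 0, 0, -3.1, 2.0, -3.7, -0.4, 0, 0, -4.4, 2.6, -4.9, -0.4, 0, 0, -5.6, 3.1, -6.0, -0.3, 0, 0, -6.9, 3.6, -6.9, -0.1, 0, 0, -7.9, 3.87, -7.37, 0.5, 0, 0, -8.3])

```text
time: 28.2
position: [0.471, 0.1274, 0.1114]
eef_rot: [3.141, -0.0, -3.027]
ft_force: [1.1, 0.3, -1.0]
grip_width: 0.0607
gripper_force: 65.2
```

Emit:
move_arm(rows=[0, 0, 0.3, 0, 0, 0, 0, 0, 0.5, 0, 0, 0, 0, 0, 0.5, 0, 0, 0, 0, 0, 0.5, 0, 0, 0, 0, 0, 0.5, 0, 0, 0])

```text
time: 28.62
position: [0.474, 0.1293, 0.0992]
eef_rot: [-3.142, 0.0, -3.032]
ft_force: [0.3, -0.3, -1.0]
grip_width: 0.0604
gripper_force: 65.2
```

```bash
python3 -c "
from h import *
go(.473,.129,.052,.11)
p=bot.state()['position']; yw=bot.state()['eef_rot'][2]
show('n.png','sardine',[((p[0],p[1],yw),p[2]-.0245),((.473,.129,.11),0)],p-[0,0,.04],half=(33,45))
"
```

```text
pos [0.474  0.1293 0.0992] rpy [-3.1415e+00  3.0000e-04 -3.0317e+00] j7 1.36 F [ 0.3 -0.3 -1. ] t 28.62 w 0.0604
rows [0.04, -0.01, 1.89] wz -0.0
```

View pics/n.png

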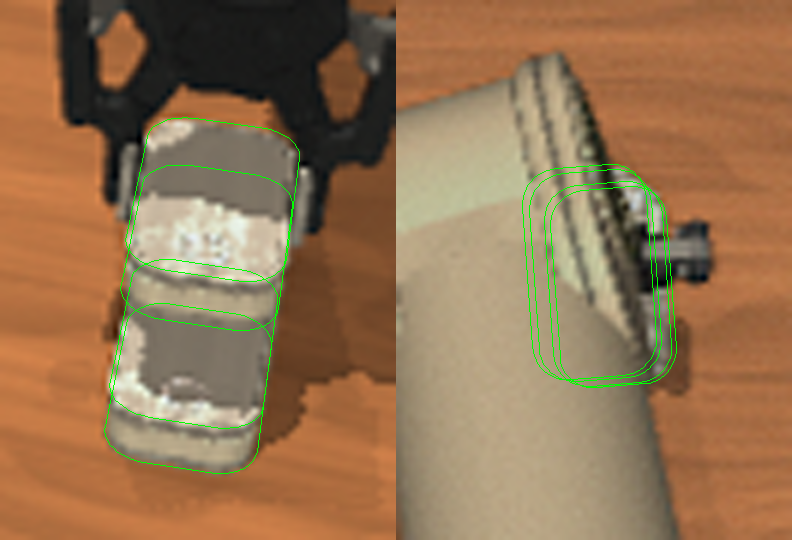

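The held tin (215,220) and the base (190,390) line up in position and turn. Going down.

Emit:
move_arm(rows=[0.02, 0, 0.3, 0, 0, 0, 0.02, 0, 0.8, 0, 0, 0, 0.02, 0, 1.3, 0, 0, 0, 0.02, 0, 1.7, 0, 0, 0, 0.02, 0, 1.9, 0, 0, 0, 0.02, 0, 1.95, 0, 0, 0, 0.02, 0, 1.95, 0, 0, 0])

```text
time: 29.3
position: [0.4727, 0.1288, 0.0501]
eef_rot: [-3.141, -0.0, -3.032]
ft_force: [-0.0, 0.2, -1.7]
grip_width: 0.0607
gripper_force: 65.2
```

Emit:
move_arm(rows=[0, 0, 0.02, 0, 0, 0, 0, 0, 0.04, 0, 0, 0, 0, 0, 0.06, 0, 0, 0, 0, 0, 0.06, 0, 0, 0])

```text
time: 29.63
position: [0.473, 0.129, 0.0492]
eef_rot: [3.141, 0.001, -3.032]
ft_force: [-1.3, -0.2, 2.2]
grip_width: 0.0604
gripper_force: 65.4
```

Emit:
move_arm(rows=[0, 0, 0.02, 0, 0, 0, 0, 0, 0.02, 0, 0, 0])

```text
time: 29.8
position: [0.473, 0.129, 0.0492]
eef_rot: [3.141, 0.001, -3.032]
ft_force: [-3.1, -1.5, 10.1]
grip_width: 0.0606
gripper_force: 66.5
```

Emit:
move_arm(rows=[0, 0, 0, 0, 0, 0, 0, 0, 0, 0, 0, 0, 0, 0, 0, 0, 0, 0, 0, 0, 0, 0, 0, 0, 0, 0, 0, 0, 0, 0], gripper=1)

```text
time: 30.22
position: [0.4727, 0.1289, 0.0483]
eef_rot: [3.142, -0.0, -3.031]
ft_force: [-0.3, 0.1, -0.5]
grip_width: 0.0853
gripper_force: 0.0
```

Emit:
move_arm(rows=[0, 0, -0.5, 0, 0, 0, 0, 0, -1.3, 0, 0, 0, 0, 0, -2.5, 0, 0, 0, 0, 0, -3.9, 0, 0, 0, 0, 0, -5.3, 0, 0, 0, 0, 0, -6.4, 0, 0, 0, 0, 0, -7.0, 0, 0, 0, 0, 0, -7.0, 0, 0, 0])

```text
time: 30.88
position: [0.4743, 0.1294, 0.2271]
eef_rot: [3.14, 0.006, -3.032]
ft_force: [1.6, 0.9, 0.1]
grip_width: 0.0857
gripper_force: 0.0
```

```bash
python3 -c "
from h import *
f=optics.grab_frame('scene')[:,:,::-1]
cv2.imwrite('pics/o.png',cv2.resize(f[130:300,160:500],(800,400),interpolation=cv2.INTER_CUBIC))
show('p.png','sardine',[((.473,.129,.11),0),((.473,.129,.11),.024)],(.473,.129,.02),half=(33,33))
print(bot.state()['time'])"
```

```text
31.0333
```

View pics/o.png

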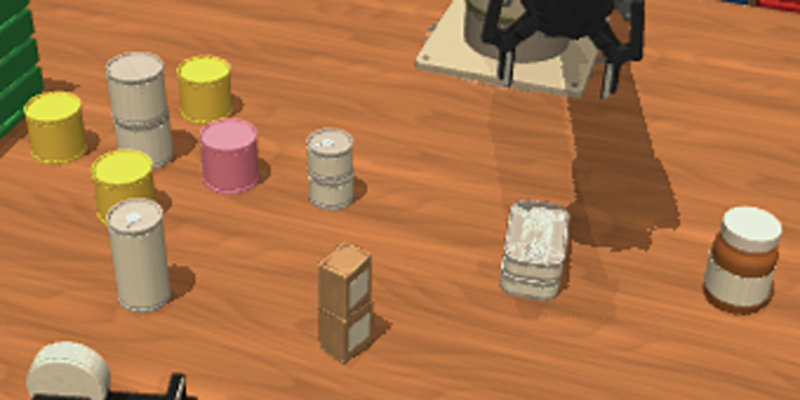

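View pics/p.png

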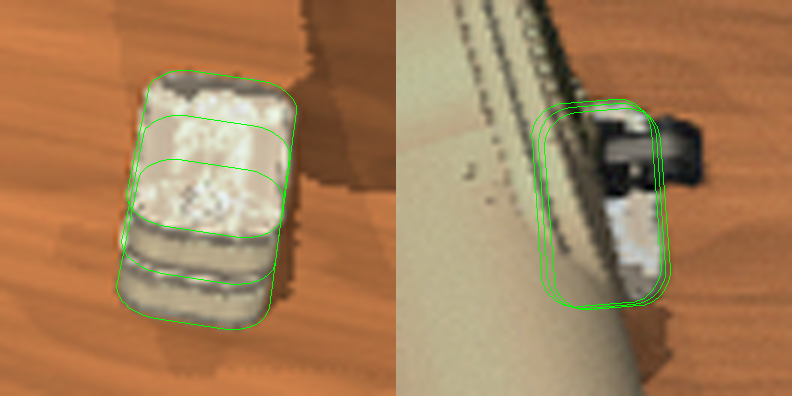

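All four pairs stand stacked: milk (140,110), paste (330,168), carton (345,300) and sardine (535,248). The sardine tins are aligned with their outlines, and the arm is clear.

```bash
python3 -c "
from cell import bot
print(bot.close_job())"
```

```text
the job is handed in; nothing more can be done
None
```

I took the mixed stack apart and set the carton, paste tin, milk tin and sardine tin each on its own kind. The last pictures showed all four centred and upright, the carton and sardine sides lined up, and nothing else moved. I handed the job in at about 31 s.

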